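# Tip out the gland nuts and hold the loupe over them at focus

## Robot

A 6-joint arm with a two-finger parallel gripper is mounted at the origin on the work surface; the furniture and walls round the work are solid. World frame = base frame: x ahead of the robot, y to its left, z up, the work surface at z = 0. Lengths are in m, angles in rad, forces in N, time in s.
With the tool pointing down it reaches from about 0.35 to 0.775 m from the base axis. Payload 5.5 kg.
Tool frame: the origin (TCP) lies at the very end of the fingers, on their centre line; the grasp point (between the pads) lies 19 mm behind it; z points along the fingers, y is the line along which they close (so a half turn about z gives the same grasp; the last joint's range is limited). The gripper opens to 85 mm and grips with 20 to 120 N. Pads are 22 mm wide; open, the fingers measure 114 mm over their backs; the gripper's body (76 mm by 85 mm) begins 54 mm behind the grasp point. The pads swing forward as they close: fully open they stand 13 mm farther back than shut.
Start: joints at [1.189, 0.313, 0.046, 1.304, 0, 1.431], TCP at [0.138, 0.558, 0.211] pointing down, gripper open.
Joint ranges: [-2.76, 2.76], [-0.86, 1.69], [-1.03, 1.26], [-2.2, 2.34], [-1.47, 1.5], [-3.14, 3.14]. Speed limits (rad/s): [2.57, 2.57, 3.14, 3.14, 3.14, 3.14].

## Interface

Orientations are given as a unit quaternion [w, x, y, z].
In Python, from workcell import env, imaging, ticket gives the robot as it stands. The module is installed in compiled form; this text tells all that it offers.
- The arm moves only by the tool apply_moves, never from a script. Its argument "rows" is a list of rows, each an object with "xyz": the shift along the tool's x, y, z in mm, a list of three; "turn": the turn, a rotation vector about the tool's x, y, z in rad, a list of three; "grip": the opening, from 0 (shut) to 1 (fully open). A call has 1 to 12 rows; each row is the pose to reach, as a shift and turn from the pose commanded when the call began, along the tool's axes at that moment; what a row does not reach only later rows make up. A row lasts 1/12 s, in which the tool goes at most 41.7 mm and 7.16 degrees, less where a joint would pass 70% of its speed; a pose out of reach is approached as far as the arm can. A call with a gripper value outside its range is refused whole. The fingers move at their own pace and stop on an object; "force" is the grip in N (left out, the last holds). Time passes only in rows, so rows that repeat a pose let the fingers close. It gives the time, the measured TCP pose, the force, the opening and the grip force at its end, in the units of the state.
- env.get_state(): the state, without advancing time (a new reading comes with each control period).
- imaging.read_camera(name): name is "scene" or "top" or "wrist"; returns a dict with "color" (384x512x3 uint8, blue, green, red), "z_map" (384x512 float32, m along the optical axis (not along the pixel's ray), 0 where there is no reading), "camera_matrix" (3x3 intrinsics, pixels), "view" (4x4, takes a point from world to camera coordinates). Camera axes: x right, y down, z forward; pixel columns grow to the right and rows downward; lengths in m; the calibration is good to about 2 mm. A picture is of the moment at which its call begins.
- ticket.hand_in(): hands the job in; it is judged then, once.
The state is a dict: "clock": time; "joint_pos": joint angles; "qvel": joint speeds; "tau": joint torques, N m; "tcp_pos": TCP position; "orientation": TCP orientation; "wrist_force": force on the tool from outside, world axes, zero at the start; "ft_torque": the same for the moment, N m; "finger_gap": finger opening in m; "grip_force": force on a finger pad.
Only numpy, scipy, OpenCV 4.12 (cv2) and the standard library are available. Lean on these libraries where they do the work, as an engineer would, in place of code of your own. Each camera call takes 0.05 s, during which the arm holds its last target. There are 200 camera calls.

## Task

Tip the cup of the inspection station over by its crank pin so that all three gland nuts drop into the tray, then swing the empty cup back upright onto its seat. Then pick the loupe up by its handle and finish holding it still and level, right side up, over the middle of the tray, with the middle of its lens at the height of the pointer on the post: the program ends while the loupe is still held there, touching nothing but the gripper. Leave the pointer as it is set and leave the other things on the bench alone.

Things in the scene. Friction and masses are not known exactly. Their poses are not given: they have to be found in the camera images.
- tray (a point): Middle of the floor of the station's square open tray, at the station's right (-y) half. Axes as the station: x away from the robot (to the gauge post), y from tray to cup, z up. Inside 96 x 94 mm, floor 12 mm above the bench, aluminium walls 3 mm thick, tops 42 mm above the bench (32 mm on the cup's side, 54 mm on the far -y side).
- cup_hinge (a point): Middle of the cup's pivot axis, 62 mm above the bench, 50 mm in +y from the tray's middle; its x axis (the station's x) is the pivot axis. Two steel cheeks 22 mm wide (in y), 8 mm thick, 68 mm high carry the pivot, 59 mm either side in x. The cup: aluminium, 90 mm across the rim, 48 mm high, upright its axis 57 mm in +y from the pivot and its rim at pivot height.
- cup (a joint): Tilt of the cup (rad): 0 stands upright on its seat (a stop), growing as the cup tips over the tray, to a stop at 2.5. Positive is a right-handed turn about the station's x axis. The hinge is stiff: the cup stays where it is left; turning it takes about 3 N at the pin. The nuts slide out one by one between about 1.7 and 2.4.
- cup_pin (a point): Middle of the cup's crank pin, where to take it: black round pin 12 mm thick, parallel to the pivot axis, on the cup's side facing the robot; free 25 mm either way, 18 mm disc at its end. In the frame of cup_hinge at x = -83 mm and, cup upright, y = +88, z = -4 mm; it goes up and over to the tray on an 88 mm radius as the cup tips.
- gland_0 (a point): Centre of the first of three alike black nylon gland nuts, hexagonal rings 28 mm across and 8 mm thick; all three lie in the cup at the start. Its z axis is the nut's axis.
- gland_1 (a point): Centre of the second gland nut, as gland_0.
- gland_2 (a point): Centre of the third gland nut, as gland_0.
- mark (a point): Tip of the brass pointer that marks the focal height: a thin tongue (3 mm thick) from a collar 22 mm across and 18 mm high that sits on the gauge post behind the tray and points to the tray. The tip is 59 mm in station +x from the tray's middle. Its height above the bench differs each time (about 0.12 to 0.18 m).
- pointer (a joint): Height setting of that pointer (m, 0 to 0.06); the mark is 0.120 m plus this above the bench. Held by friction (6 N): leave it as it is.
- lens (a point): Middle of the lens of the loupe (half-way up its 18 mm thick black ring, 62 mm across, 54 mm clear glass). The loupe lies flat on the bench to the right of the station, about 152 mm long over all, 50 to 100 g. Its x axis points from the handle to the lens, z is up; level means z is vertical.
- loupe_grip (a point): Middle of the straight part of the loupe's handle, 76 mm from the lens in -x of the loupe, 9 mm above the bench (half-way up) at the start. The handle is a bar 14 mm wide, 18 mm high, about 90 mm long with flat sides.
- loupe: The loupe as a whole; origin on its underside, 46 mm from the lens towards the handle.
- station: Inspection station, fixed, but elsewhere and turned each time; origin on its underside, 50 mm in +y from the tray's middle. Dark steel base 178 x 214 x 10 mm; tray at the right (-y), tipping cup at the left (+y) seen from the robot; gauge post 10 mm thick, 90 mm in +x from the tray's middle, top 213 mm above the bench.
- driver: Bystander, leave alone: flat blue metal electronics box 54 x 56 x 19 mm on the bench between robot and station; origin on its underside.
- solder_reel: Bystander, leave alone: white reel of solder wire standing on its flange, 62 mm across, 56 mm high, behind the loupe; origin on its underside.
- glue_bottle: Bystander, leave alone: slim white bottle, 31 mm thick, 112 mm high, behind the right end of the station; origin on its underside.
- marker: Bystander, leave alone: white and black marker pen 14 x 124 x 16 mm, lying to the left of the loupe; origin on its underside.
- tape: Bystander, leave alone: black tape roll 62 mm across, 18 mm high, in front of the station at the left; origin on its underside.
Things that resemble listed ones, but are neither listed nor needed, are in the scene too. Leave any green or turquoise look-alike of the loupe alone.

How it is judged:
On the way, in this order (a step that is already met when the one before it is completed fails the run):
1. all three gland nuts lie in the tray (x of gland_0 in the frame of tray between -0.048 and 0.048 m and y of gland_0 in the frame of tray between -0.048 and 0.048 m and z of gland_0 in the frame of tray between -0.005 and 0.03 m and x of gland_1 in the frame of tray between -0.048 and 0.048 m and y of gland_1 in the frame of tray between -0.048 and 0.048 m and z of gland_1 in the frame of tray between -0.005 and 0.03 m and x of gland_2 in the frame of tray between -0.048 and 0.048 m and y of gland_2 in the frame of tray between -0.048 and 0.048 m and z of gland_2 in the frame of tray between -0.005 and 0.03 m), for 0.2 s.
2. the cup is back upright on its seat, the nuts still in the tray (all of step 1 and value of joint cup below 0.12 rad), for 0.2 s.
At the end, for the whole second after the job is handed in: The nuts lie in the tray, the cup is upright (within 0.12 rad), and the gripper holds the loupe still, right side up, level within 0.12 rad, lens middle within 18 mm sideways of the tray's middle and 10 mm of the pointer's height, touching nothing of the station (all of step 2 and horizontal distance between lens and tray below 0.018 m and z of lens in the frame of mark between -0.01 and 0.01 m and angle between lens's own z axis and vertical below 0.12 rad and linear speed of loupe below 0.03 m/s and contact force between loupe and the fingers above 0.5 N and contact force between loupe and station below 0.1 N); the arm keeps its last pose, push and grip.
It fails at once if the pointer is moved from its setting by more than 6 mm (distance of mark from where it was at the start of the episode above 0.006 m).
It fails at once if another thing on the bench is shifted by more than 30 mm (distance of any of driver, solder_reel, glue_bottle, marker, tape from where it was at the start of the episode above 0.03 m).
It also fails if it takes over 59 s, if anything falls off the work surface, if the arm or the gripper's body presses on something with over 40 N, if the wrist force passes 120 N, or if a joint passes its speed limit or range.

## Working session

There is one attempt and no reset: what is moved stays moved. The work goes in short steps, Python scripts to look and compute and a tool call to move; the robot and the scene stay as the last step left them, time stands still between calls to the robot, and variables do not carry over. Pictures are saved under pics/ and viewed, at most 10 in all, crops included, and the job is handed in when it is done.

Besides the shell and the picture viewer there is one more tool, called after ">>>" in YAML: its name, and indented under it one key for each argument. apply_moves: Moves the arm, as the interface text tells. Its arguments: {"type":"object","properties":{"rows":{"type":"array"},"force":{"type":"number"}},"required":["rows"]}

```bash
mkdir -p pics
cat > h.py <<'E'
import numpy as np, cv2
from workcell import env, imaging, ticket
from scipy.spatial.transform import Rotation as R
def cam(n):
    d=imaging.read_camera(n); d['n']=n; return d
def pts(d):
    z=d['z_map']; K=d['camera_matrix']; v,u=np.indices(z.shape)
    p=np.stack([(u-K[0,2])/K[0,0]*z,(v-K[1,2])/K[1,1]*z,z],-1)
    T=np.linalg.inv(d['view']); return p@T[:3,:3].T+T[:3,3]
def ray(d,u,v,h):
    K=d['camera_matrix']; T=np.linalg.inv(d['view'])
    r=T[:3,:3]@np.array([(u-K[0,2])/K[0,0],(v-K[1,2])/K[1,1],1]); c=T[:3,3]
    return c+r*(h-c[2])/r[2]
def proj(d,p):
    q=d['view'][:3,:3]@np.asarray(p)+d['view'][:3,3]; q=d['camera_matrix']@q; return q[:2]/q[2]
E
python3 - <<'E'
from h import *
for n in('top','scene'):
    d=cam(n); np.savez(n+'.npz',**d)
    cv2.imwrite(f'pics/{n}.png',cv2.resize(d['color'],(800,600)))
    T=np.linalg.inv(d['view']); print(n,T.round(3).tolist(),d['camera_matrix'].round(1).tolist())
print(env.get_state())
E
```

```text
top [[-0.076, -0.977, 0.2, 0.187], [-0.997, 0.075, -0.01, -0.21], [-0.005, -0.201, -0.98, 1.92], [0.0, 0.0, 0.0, 1.0]] [[470.7, 0.0, 256.2], [0.0, 470.7, 193.6], [0.0, 0.0, 1.0]]
scene [[0.855, -0.366, 0.367, 0.089], [-0.518, -0.632, 0.577, -0.933], [0.02, -0.683, -0.73, 1.028], [0.0, 0.0, 0.0, 1.0]] [[377.1, 0.0, 258.6], [0.0, 377.1, 187.8], [0.0, 0.0, 1.0]]
{'clock': 0.1, 'joint_pos': array([1.18940257e+00, 3.13950466e-01, 4.50961203e-02, 1.30364065e+00,
       7.22728552e-06, 1.43122397e+00]), 'qvel': array([-0.00100959, -0.00083067,  0.00423696,  0.00108381, -0.00145294,
       -0.00073494]), 'tau': array([ 3.49098169e-03, -4.81728065e+01,  2.99243224e+01,  1.27869355e-02,
       -7.62674267e-05, -8.05501031e-06]), 'tcp_pos': array([0.13749773, 0.55779778, 0.20988523]), 'orientation': array([-2.22236166e-04,  1.20616267e-01,  9.92698844e-01, -8.19754293e-04]), 'wrist_force': array([ 0.68991731,  0.36239568, -0.60648178]), 'ft_torque': array([-0.00421337,  0.01194102,  0.03191187]), 'grip_force': 0.0, 'finger_gap': 0.08547154690842959}
```

View pics/top.png

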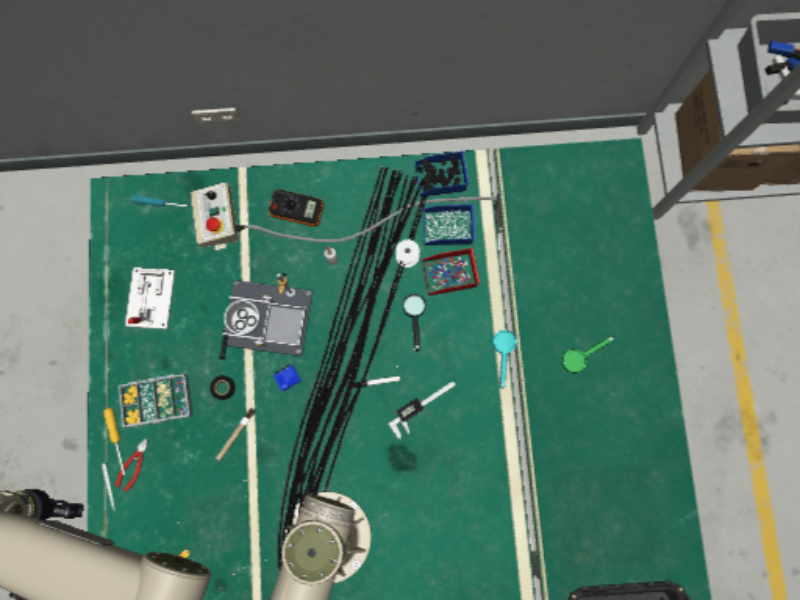

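View pics/scene.png

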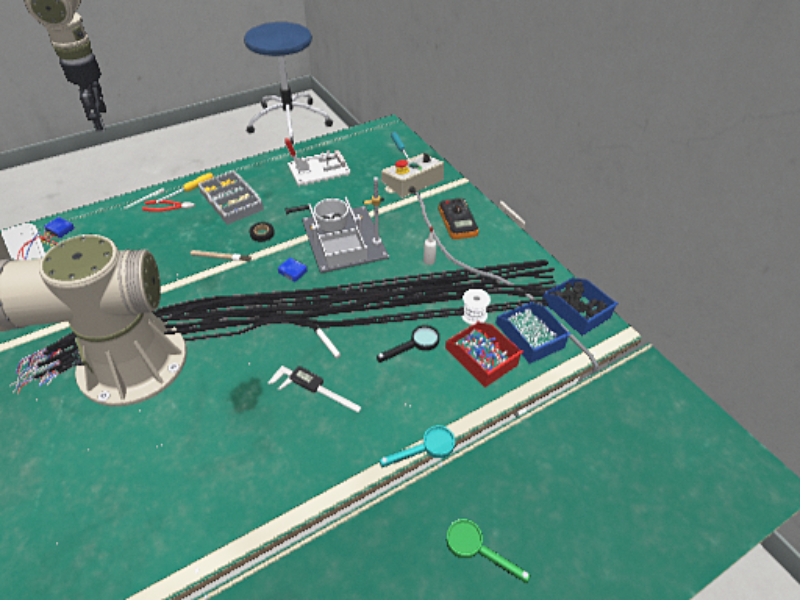

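The top view shows the station at about (268,318), with its cup at (242,320), tray at (287,325), pointer at (282,283) and crank pin at (223,347). There are three loupe candidates: black (415,305), turquoise (504,342) and green (573,360). The black-ringed one, right of the station with the reel (407,253) behind it and the marker (380,380) to its left, fits the description. I'll confirm it in an enlarged crop.

Run:
```python
from h import *
t=dict(np.load('top.npz')); s=dict(np.load('scene.npz'))
c=t['color']; a=cv2.resize(c[168:238,135:210],(400,373),interpolation=cv2.INTER_CUBIC)
b=cv2.resize(c[180:235,250:300],(340,373),interpolation=cv2.INTER_CUBIC)
cv2.imwrite('pics/crop1.png',np.hstack([a,b]))
P=pts(t)
# tall stuff per height in station area
for n,d in(('top',t),('scene',s)):
    Q=pts(d); sel=(Q[...,0]>.3)&(Q[...,0]<.9)&(Q[...,1]>-.1)&(Q[...,1]<.35)
    for lo,hi in((.006,.014),(.05,.075),(.1,.3)):
        m=sel&(Q[...,2]>lo)&(Q[...,2]<hi); q=Q[m]; 
        if len(q): print(n,lo,hi,len(q),q.min(0).round(3),q.max(0).round(3),np.median(q,0).round(3))
# base: points at 6..14mm -> plus all station, minAreaRect in world xy
m=(P[...,0]>.45)&(P[...,0]<.85)&(P[...,1]>-.06)&(P[...,1]<.25)&(P[...,2]>.006)
n,l,st,ce=cv2.connectedComponentsWithStats(m.astype(np.uint8))
for i in range(1,n):
    if st[i,4]>10:
        q=P[l==i]; r=cv2.minAreaRect((q[:,:2]*1000).astype(np.float32)); print(st[i],q.mean(0).round(3),r)
# loupe
m=(P[...,0]>.35)&(P[...,0]<.75)&(P[...,1]>-.36)&(P[...,1]<-.15)&(P[...,2]>.006)
n,l,st,ce=cv2.connectedComponentsWithStats(m.astype(np.uint8))
for i in range(1,n):
    if st[i,4]>10:
        q=P[l==i]; r=cv2.minAreaRect((q[:,:2]*1000).astype(np.float32)); print('L',st[i],q.mean(0).round(3),r)
```

```text
top 0.006 0.014 2827 [ 0.3   -0.1    0.006] [0.9   0.35  0.014] [0.555 0.111 0.009]
top 0.05 0.075 707 [ 0.439 -0.094  0.05 ] [0.899 0.29  0.075] [0.789 0.215 0.06 ]
top 0.1 0.3 60 [ 0.597 -0.056  0.1  ] [0.718 0.069 0.215] [0.623 0.057 0.153]
scene 0.006 0.014 1767 [ 0.3   -0.1    0.006] [0.9   0.344 0.014] [0.565 0.086 0.01 ]
scene 0.05 0.075 647 [ 0.46  -0.071  0.05 ] [0.9   0.274 0.075] [0.617 0.203 0.061]
scene 0.1 0.3 108 [ 0.599 -0.055  0.101] [0.719 0.074 0.216] [0.628 0.056 0.154]
[173 133  34  12 245] [0.833 0.022 0.025] ((827.715576171875, 33.35166931152344), (137.5226287841797, 44.042423248291016), 89.54866027832031)
[135 135  53  23 415] [0.807 0.197 0.045] ((809.560546875, 148.8513641357422), (201.60177612304688, 80.50039672851562), 89.98234558105469)
[190 149  11   6  24] [0.775 0.015 0.011] ((775.9480590820312, 14.529962539672852), (18.448253631591797, 39.311588287353516), 17.009033203125)
[199 154   7  11  20] [ 0.745 -0.014  0.009] ((743.4476928710938, -14.472753524780273), (24.73821258544922, 44.43280792236328), 79.06385803222656)
[207 157   7  12  49] [ 0.71  -0.0
[... 595 characters left out ...]
  0.031] ((601.005126953125, -219.23175048828125), (297.5703125, 138.16940307617188), 0.003370757680386305)
L [272 152  13   7  46] [ 0.733 -0.336  0.023] ((738.3521728515625, -335.0697326660156), (51.71356201171875, 23.963443756103516), 77.09331512451172)
L [270 160  18  31 223] [ 0.646 -0.332  0.022] ((648.7664794921875, -326.55242919921875), (65.16619110107422, 126.4485855102539), 89.88320922851562)
L [255 187  19  38 256] [ 0.542 -0.264  0.014] ((525.55615234375, -257.58642578125), (74.36229705810547, 156.6053466796875), 85.46598052978516)
L [241 240  15   6  50] [ 0.377 -0.182  0.012] ((378.2982177734375, -180.82235717773438), (17.022863388061523, 58.430694580078125), 0.851347029209137)
```

View pics/crop1.png

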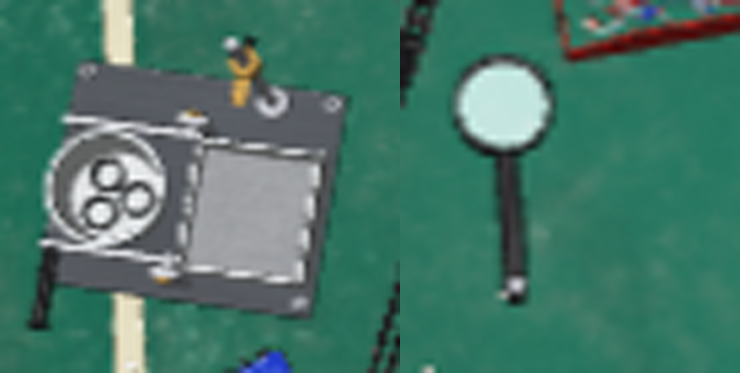

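The crop shows the station's base corners at about (76,60), (350,95), (312,318) and (50,283). The three nuts are in the cup, and the crank pin runs from (50,250) to (38,325). The right half confirms the black loupe: ring centre (503,104), handle down to (515,295).

```bash
cat > plan.py <<'E'
from h import *
t=dict(np.load('top.npz'))
f=lambda x,y,h:ray(t,x/5.333+135,y/5.329+168,h)
C=np.array([f(*c,.01) for c in((76,60),(350,95),(312,318),(50,283))])
E
python3 - <<'E'
from plan import *
print(C.round(3)); c=C.mean(0); print('mid',c)
for i in range(4): e=C[(i+1)%4]-C[i]; print(np.hypot(*e[:2]).round(4), np.degrees(np.arctan2(e[1],e[0])).round(1))
# green mask base orientation: non-green comp
print('floor ctr', f(254,215,.012), 'tray rim corners',[f(*q,.042).round(3)[:2] for q in((197,140),(324,153),(303,278),(182,266))])
print('pin', f(50,250,.058), f(38,325,.058), 'cup rim', f(106,187,.062))
g=lambda x,y,h:ray(t,x/6.8+250,y/6.78+180,h)
print('lens',g(503,104,.018),'handle end',g(515,295,.018),g(507,160,.018))
s=dict(np.load('scene.npz'))
# pointer by brass colour
for n,d in(('top',t),('scene',s)):
    P=pts(d); hsv=cv2.cvtColor(d['color'],cv2.COLOR_BGR2HSV)
    m=(hsv[...,0]>12)&(hsv[...,0]<30)&(hsv[...,1]>110)&(P[...,0]>.55)&(P[...,0]<.85)&(P[...,1]<.2)&(P[...,1]>-.05)&(P[...,2]>.09)&(P[...,2]<.3)
    q=P[m]; v,u=np.where(m); print(n,len(q),np.c_[u,v,(q*1000).round()].astype(int)[::max(1,len(q)//14)].tolist())
E
```

```text
[[ 0.673  0.211  0.01 ]
 [ 0.628 -0.001  0.01 ]
 [ 0.455  0.037  0.01 ]
 [ 0.498  0.236  0.01 ]]
mid [0.56356978 0.12064659 0.01      ]
0.2171 -101.8
0.1768 167.5
0.204 78.0
0.1765 -8.2
floor ctr [0.53857071 0.07719277 0.012     ] tray rim corners [array([0.595, 0.114]), array([0.577, 0.017]), array([0.482, 0.038]), array([0.498, 0.129])]
pin [0.51518699 0.22437913 0.058     ] [0.45915387 0.2349251  0.058     ] cup rim [0.55931374 0.17997588 0.062     ]
lens [ 0.54705568 -0.50702175  0.018     ] handle end [ 0.43019337 -0.50194264  0.018     ] [ 0.51247422 -0.50580934  0.018     ]
top 30 [[181, 177, 634, 56, 159], [181, 178, 626, 53, 177], [182, 179, 627, 53, 155], [178, 180, 624, 69, 155], [181, 180, 624, 57, 153], [183, 180, 624, 50, 151], [180, 181, 621, 62, 151], [182, 181, 620, 54, 150], [181, 182, 617, 58, 148], [179, 183, 613, 66, 152], [181, 183, 612, 58, 152], [180, 184, 608, 62, 153], [179, 185, 606, 67, 148], [179, 186, 602, 67, 147], [179, 187, 597, 66, 154]]
scene 33 [[242, 125, 638, 60, 159], [242, 126, 634, 53, 161], [239, 127, 625, 60, 154], [241, 127, 629, 52, 158], [243, 127, 639, 54, 153], [236, 128, 614, 63, 152], [238, 128, 618, 55, 156], [240, 128, 624, 50, 157], [242, 128, 634, 54, 150], [234, 129, 604, 60, 153], [236, 129, 612, 59, 151], [238, 129, 619, 57, 149], [240, 129, 624, 51, 151], [242, 129, 633, 51, 148], [239, 130, 621, 53, 146], [241, 130, 626, 48, 148], [240, 131, 624, 51, 142]]
```

>>> apply_moves:
  rows:
    - {"xyz":[0,0,-40],"turn":[0,0,0],"grip":1}
    - {"xyz":[-403,-290,-60],"turn":[0,0,-0.05],"grip":1}
    - {"xyz":[-403,-290,-60],"turn":[0,0,-0.05],"grip":1}
    - {"xyz":[-403,-290,-60],"turn":[0,0,-0.05],"grip":1}
    - {"xyz":[-403,-290,-60],"turn":[0,0,-0.05],"grip":1}
    - {"xyz":[-403,-290,-60],"turn":[0,0,-0.05],"grip":1}
    - {"xyz":[-403,-290,-60],"turn":[0,0,-0.05],"grip":0.6}
    - {"xyz":[-403,-290,-60],"turn":[0,0,-0.05],"grip":0.6}
    - {"xyz":[-403,-290,-60],"turn":[0,0,-0.05],"grip":0.6}
    - {"xyz":[-403,-290,-60],"turn":[0,0,-0.05],"grip":0.6}
    - {"xyz":[-403,-290,-60],"turn":[0,0,-0.05],"grip":0.6}
    - {"xyz":[-403,-290,-60],"turn":[0,0,-0.05],"grip":0.6}

```text
clock: 1.1
tcp_pos: [0.4352, 0.2077, 0.2691]
orientation: [-0.0, 0.096, 0.995, 0.0]
wrist_force: [1.0, 1.5, 0.1]
finger_gap: 0.0513
grip_force: 0.0
```

Run:
```python
from h import *
d=cam('wrist'); np.savez('w1.npz',**d); cv2.imwrite('pics/w1.png',cv2.resize(d['color'],(800,600)))
s=env.get_state(); print(s['clock'],s['tcp_pos'],s['orientation'],s['finger_gap'],s['joint_pos']); print(np.linalg.inv(d['view']).round(3).tolist())
from plan import t
g=lambda x,y,h:ray(t,(x-400)/6.8+250,y/6.78+180,h)
print('lens',g(503,104,.018),'handle end',g(515,295,.018),g(507,160,.018))
```

```text
1.15 [0.4405526  0.20258842 0.2688546 ] [ 0.00182461  0.09906206  0.99507826 -0.0016258 ] 0.05108242337505689 [ 0.26818956  0.12485428 -0.05248767  1.39121668 -0.0043454   0.46663489]
[[0.191, 0.93, 0.315, 0.354], [0.982, -0.181, -0.062, 0.224], [-0.0, 0.321, -0.947, 0.433], [0.0, 0.0, 0.0, 1.0]]
lens [ 0.56568216 -0.26549375  0.018     ] handle end [ 0.44851772 -0.26333864  0.018     ] [ 0.53101113 -0.26514642  0.018     ]
```

View pics/w1.png

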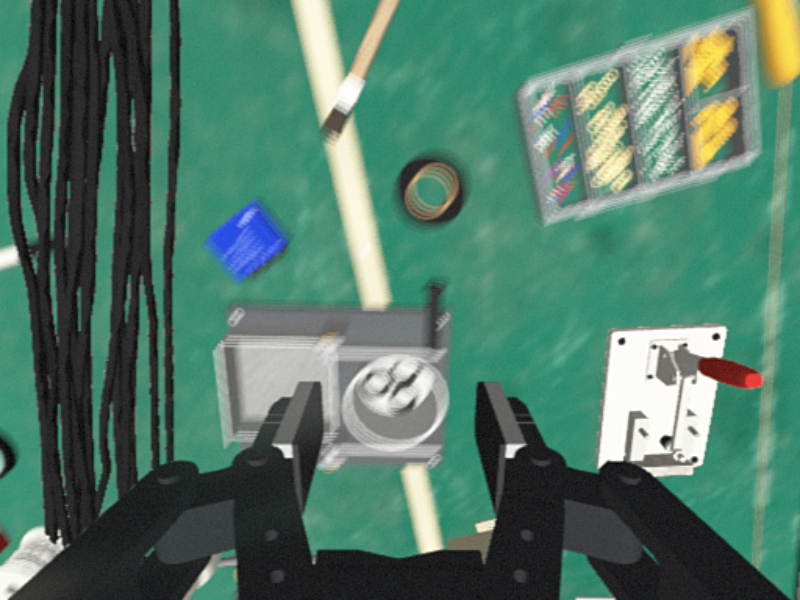

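The wrist picture, slightly blurred, shows the pin from its disc (434,288) to the cheek (434,345). It also shows the tray at (275,390), the cup with its nuts at (393,390), and the tape at (432,190) well clear. I'll take a still picture and measure the pin.

Run:
```python
from h import *
cam('wrist'); d=cam('wrist'); np.savez('w2.npz',**d)
s=env.get_state(); print(s['clock'],s['tcp_pos'],s['orientation'])
P=pts(d); g=d['color'].max(-1)
m=(P[...,2]>.045)&(P[...,2]<.075)&(g<70)&(P[...,0]>.42)&(P[...,0]<.54)&(P[...,1]>.19)&(P[...,1]<.26)
n,l,st,ce=cv2.connectedComponentsWithStats(m.astype(np.uint8)); i=1+st[1:,4].argmax(); q=P[l==i]
print(st[i],q.min(0),q.max(0),q.mean(0)); b=np.polyfit(q[:,0],q[:,1],1); print('pin line yaw',np.degrees(np.arctan(b[0])))
for x in(.46,.47,.48,.49,.5): print(x,np.polyval(b,x).round(4),q[abs(q[:,0]-x)<.004,2].max().round(4))
# station high points -> tray rim (z .036-.046)
m=(P[...,2]>.038)&(P[...,2]<.046)&(P[...,0]>.46)&(P[...,0]<.62)&(P[...,1]>-.01)&(P[...,1]<.13)
v,u=np.where(m); q=P[m]; print(len(q), cv2.minAreaRect((q[:,:2]*1000).astype(np.float32)))
# cup rim circle
m=(P[...,2]>.058)&(P[...,2]<.066)&(P[...,0]>.48)&(P[...,0]<.64)&(P[...,1]>.12)&(P[...,1]<.24)&(g>90)
q=P[m]; print('rim',len(q),cv2.minEnclosingCircle((q[:,:2]*1000).astype(np.float32)))
cv2.imwrite('pics/w2.png',cv2.resize(d['color'][170:310,120:310],(760,560)))
```

```text
1.25 [0.4361797  0.20712311 0.26856065] [-3.60848974e-04  9.87697375e-02  9.95110237e-01 -1.56207429e-04]
[277 173  13  46 322] [0.45908212 0.22125355 0.05083649] [0.52004065 0.24506401 0.06781814] [0.48740034 0.23169768 0.06325377]
pin line yaw -11.698449900880332
0.46 0.2374 0.0678
0.47 0.2353 0.0652
0.48 0.2332 0.0655
0.49 0.2312 0.0652
0.5 0.2291 0.0655
386 ((543.5405883789062, 78.4703369140625), (97.0218505859375, 109.76483154296875), 78.29601287841797)
rim 1408 ((549.8228759765625, 175.37506103515625), 78.58292388916016)
```

View pics/w2.png

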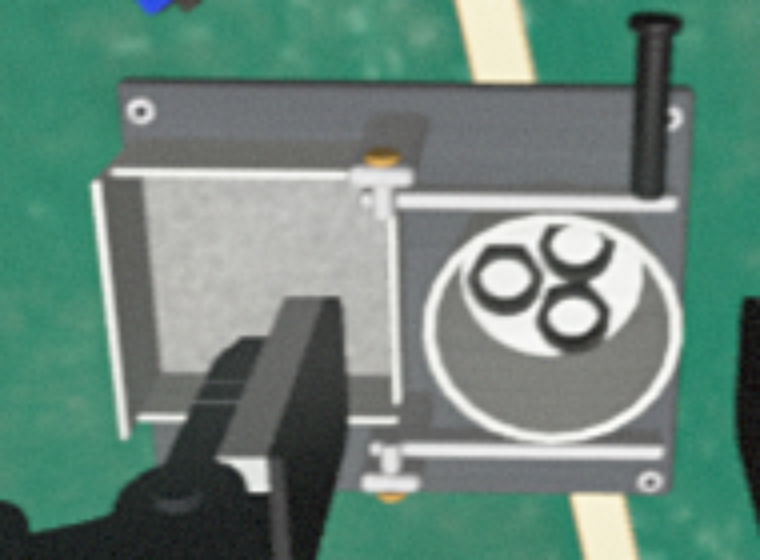

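The sharp crop shows the pin from (655,25) to (648,195), the cup rim centred at (553,326), pivot ends at (382,158) and (390,497), and the tray's front rim along row 173.

Run:
```python
from h import *
d=dict(np.load('w2.npz')); f=lambda x,y,h:ray(d,120+x/4,170+y/4,h)
p=lambda n,*a:print(n,f(*a).round(4)[:2])
A,B=f(654,30,.062),f(648,190,.062); print('pin',A,B,np.degrees(np.arctan2(*(B-A)[[1,0]])))
rim=f(553.5,326,.062); print('rim',rim)
A,B=f(382,172,.062),f(390,485,.062); print('pivots',A,B,(A+B)/2,np.degrees(np.arctan2(*(B-A)[[1,0]])))
A,B=f(122,84,.01),f(690,90,.01); print('front edge',A,B,np.degrees(np.arctan2(*(B-A)[[1,0]]))-90)
p('front wall L',108,173,.042);p('front wall R',355,173,.042);p('back L',140,418,.042);p('back R',395,420,.042)
y=np.radians(-11.5); ex=np.array([np.cos(y),np.sin(y)]); ey=np.array([-ex[1],ex[0]])
tr=rim[:2]-.107*ey; hi=rim[:2]-.057*ey
print('tray',tr,'hinge',hi,'pin',hi-.083*ex+.088*ey)
Rm=R.from_quat(env.get_state()['orientation'],scalar_first=True).as_matrix(); print(Rm.round(4))
```

```text
pin [0.46373006 0.23759294 0.062     ] [0.51759253 0.22633019 0.062     ] -11.810487492335259
rim [0.56132611 0.18560677 0.062     ]
pivots [0.49379088 0.14126144 0.062     ] [0.61342571 0.11465998 0.062     ] [0.55360829 0.12796071 0.062     ] -12.536080538671992
front edge [0.4601611  0.04443539 0.01      ] [0.50393907 0.24878009 0.01      ] -12.09202639635545
front wall L [0.4826 0.0431]
front wall R [0.4997 0.1275]
back L [0.5798 0.024 ]
back R [0.5996 0.1175]
tray [0.53999374 0.08075483] hinge [0.54996214 0.12975106] pin [0.48617277 0.23253197]
[[-9.805e-01  1.966e-01 -7.000e-04]
 [ 1.966e-01  9.805e-01 -2.000e-04]
 [ 7.000e-04 -4.000e-04 -1.000e+00]]
```

>>> apply_moves:
  rows:
    - {"xyz":[-25,21,20],"turn":[0,0,0.012],"grip":0.6}
    - {"xyz":[-41,35,50],"turn":[0,0,0.012],"grip":0.6}
    - {"xyz":[-41,35,90],"turn":[0,0,0.012],"grip":0.6}
    - {"xyz":[-41,35,130],"turn":[0,0,0.012],"grip":0.6}
    - {"xyz":[-41,35,165],"turn":[0,0,0.012],"grip":0.6}
    - {"xyz":[-41,35,195],"turn":[0,0,0.012],"grip":0.6}
    - {"xyz":[-41,35,215],"turn":[0,0,0.012],"grip":0.6}
    - {"xyz":[-41,35,225],"turn":[0,0,0.012],"grip":0.6}
    - {"xyz":[-41,35,225],"turn":[0,0,0.012],"grip":0.6}
    - {"xyz":[-41,35,225],"turn":[0,0,0.012],"grip":0.6}
    - {"xyz":[-41,35,225],"turn":[0,0,0.012],"grip":0.6}

```text
clock: 2.17
tcp_pos: [0.4825, 0.237, 0.0458]
orientation: [0.001, 0.101, 0.995, 0.001]
wrist_force: [0.6, 0.2, 0.3]
finger_gap: 0.0513
grip_force: 0.0
```

Run:
```python
from h import *
d=cam('wrist'); np.savez('w3.npz',**d); cv2.imwrite('pics/w3.png',d['color'])
s=env.get_state(); print(s['clock'],s['tcp_pos'],s['orientation'],s['finger_gap'],s['wrist_force'])
```

```text
2.2167 [0.48282053 0.23694992 0.04600144] [1.50478267e-03 1.01468024e-01 9.94837406e-01 7.14756916e-04] 0.05125063414188214 [-0.00902062 -0.25692112 -0.37085851]
```

View pics/w3.png

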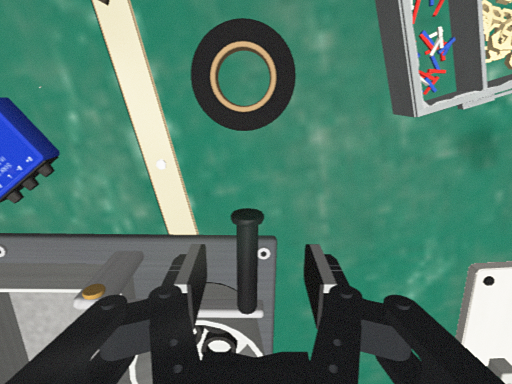

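The pin at column 247 (rows 217 to 310) lies between the pads at columns 205 and 307, about 4 mm left of centre. I'll shift by -4 mm and close.

>>> apply_moves:
  rows:
    - {"xyz":[0,-4,0],"turn":[0,0,0],"grip":0.5}
    - {"xyz":[0,-4,0],"turn":[0,0,0],"grip":0.05}
    - {"xyz":[0,-4,0],"turn":[0,0,0],"grip":0.05}
    - {"xyz":[0,-4,0],"turn":[0,0,0],"grip":0.05}
    - {"xyz":[0,-4,0],"turn":[0,0,0],"grip":0.05}
    - {"xyz":[0,-4,0],"turn":[0,0,0],"grip":0.05}
  force: 25

```text
clock: 2.72
tcp_pos: [0.4807, 0.2322, 0.0442]
orientation: [0.0, 0.102, 0.995, 0.0]
wrist_force: [-0.1, -0.3, 0.6]
finger_gap: 0.0042
grip_force: 0.0
```

Run:
```python
from h import *
d=cam('wrist'); np.savez('w4.npz',**d); s=cam('scene'); np.savez('s4.npz',**s)
a=cv2.resize(d['color'][180:330,160:360],(480,360)); b=cv2.resize(s['color'][100:190,170:270],(400,360),interpolation=cv2.INTER_CUBIC)
cv2.imwrite('pics/w4.png',np.hstack([a,b])[:,:800])
P=pts(d); print([(u,v,P[v,u].round(3).tolist()) for u,v in((247,225),(247,240),(247,250),(247,217))])
st=env.get_state(); print(st['finger_gap'],st['tcp_pos'])
```

```text
[(247, 225, [0.461, 0.233, 0.067]), (247, 240, [0.472, 0.231, 0.062]), (247, 250, [0.469, 0.232, 0.078]), (247, 217, [0.459, 0.233, 0.061])]
0.004032756547067114 [0.48065703 0.23220774 0.04412326]
```

View pics/w4.png

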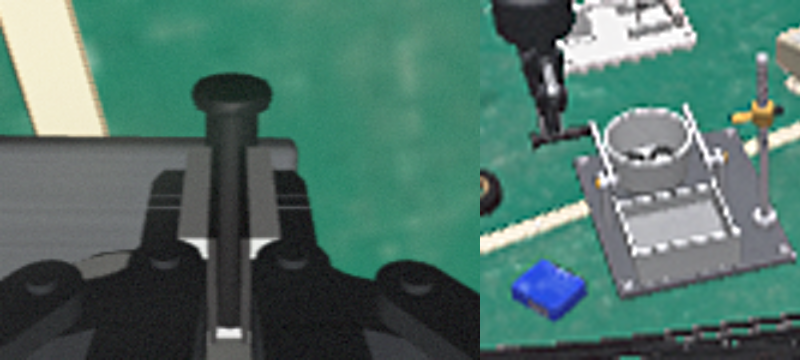

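The left crop shows the pin (columns 210 to 250) between the pads, though the reported gap is small. I'll close fully and read the grip force.

>>> apply_moves:
  rows:
    - {"xyz":[0,0,0],"turn":[0,0,0],"grip":0}
    - {"xyz":[0,0,0],"turn":[0,0,0],"grip":0}
    - {"xyz":[0,0,0],"turn":[0,0,0],"grip":0}
  force: 30

```text
clock: 3.07
tcp_pos: [0.4807, 0.2322, 0.0441]
orientation: [-0.0, 0.102, 0.995, 0.0]
wrist_force: [-0.0, 0.3, -0.1]
finger_gap: -0.0
grip_force: 0.0
```

Run:
```python
from h import *
d=cam('wrist'); P=pts(d); z=d['z_map']; st=env.get_state(); t=st['tcp_pos']
print('tcp px',proj(d,t),'grasp px',proj(d,t+[0,0,.019]),'pin ends',proj(d,[.4637,.2366,.058]),proj(d,[.5176,.2254,.058]))
for v in range(205,330,8): print(v,[ (P[v,u]*1000).round().astype(int).tolist() for u in (235,247,260)])
cv2.imwrite('pics/w5.png',cv2.resize(d['color'][190:340,170:340],(680,600),interpolation=cv2.INTER_CUBIC))
```

```text
tcp px [253.62464797 238.86095188] grasp px [253.46825587 254.87745825] pin ends [255.02133542 221.40736398] [254.96969583 306.00340568]
205 [[472, 220, 3], [473, 229, 3], [476, 238, 2]]
213 [[478, 219, 2], [459, 233, 55], [461, 240, 54]]
221 [[484, 217, 3], [459, 233, 66], [461, 240, 66]]
229 [[490, 216, 3], [466, 232, 62], [466, 239, 64]]
237 [[496, 215, 4], [470, 231, 62], [470, 238, 64]]
245 [[500, 214, 10], [469, 231, 73], [470, 238, 74]]
253 [[471, 225, 75], [469, 232, 81], [470, 238, 81]]
261 [[472, 225, 81], [469, 232, 88], [470, 238, 89]]
269 [[472, 226, 89], [469, 232, 94], [471, 237, 94]]
277 [[472, 226, 95], [469, 232, 101], [470, 237, 101]]
285 [[465, 229, 111], [468, 233, 108], [473, 237, 102]]
293 [[468, 228, 112], [468, 233, 113], [469, 237, 112]]
301 [[467, 228, 117], [468, 233, 117], [473, 237, 112]]
309 [[468, 229, 121], [471, 232, 118], [476, 236, 112]]
317 [[462, 231, 132], [479, 230, 113], [480, 235, 112]]
325 [[462, 231, 136], [481, 230, 114], [484, 234, 113]]
```

View pics/w5.png

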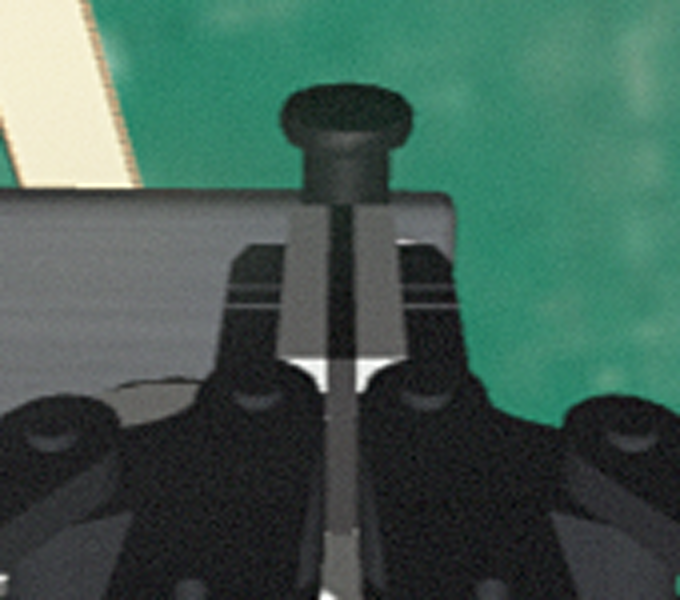

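The crop shows the closed pads (columns 285 to 405, lower edge at row 205) sitting above the pin rather than around it. The fingertips are really at about z 0.067, some 23 mm above what I assumed. I'll open, go 23 mm lower and close again.

>>> apply_moves:
  rows:
    - {"xyz":[0,0,-3],"turn":[0,0,0],"grip":0.45}
    - {"xyz":[-2,0,-3],"turn":[0,0,0],"grip":0.45}
    - {"xyz":[-2,0,-3],"turn":[0,0,0],"grip":0.45}
    - {"xyz":[-2,0,0],"turn":[0,0,0],"grip":0.45}
    - {"xyz":[-2,0,10],"turn":[0,0,0],"grip":0.45}
    - {"xyz":[-2,0,20],"turn":[0,0,0],"grip":0.45}
    - {"xyz":[-2,0,23],"turn":[0,0,0],"grip":0.45}
    - {"xyz":[-2,0,23],"turn":[0,0,0],"grip":0}
    - {"xyz":[-2,0,23],"turn":[0,0,0],"grip":0}
    - {"xyz":[-2,0,23],"turn":[0,0,0],"grip":0}
    - {"xyz":[-2,0,23],"turn":[0,0,0],"grip":0}
  force: 25

```text
clock: 4.03
tcp_pos: [0.4823, 0.2324, 0.021]
orientation: [-0.0, 0.102, 0.995, 0.001]
wrist_force: [-0.7, 3.0, -2.7]
finger_gap: 0.0111
grip_force: 25.0
```

The pin is gripped (gap 11 mm, 25 N). Next I'll follow the 88 mm arc.

>>> apply_moves:
  rows:
    - {"xyz":[0,0,-8.8],"turn":[0,0,0],"grip":0}
    - {"xyz":[0,-1,-17.6],"turn":[0,0,0],"grip":0}
    - {"xyz":[0,-2.7,-26.2],"turn":[0,0,0],"grip":0}
    - {"xyz":[0,-5.4,-34.6],"turn":[0,0,0],"grip":0}
    - {"xyz":[0,-8.9,-42.7],"turn":[0,0,0],"grip":0}
    - {"xyz":[0,-13.1,-50.4],"turn":[0,0,0],"grip":0}
    - {"xyz":[0,-18.1,-57.6],"turn":[0,0,0],"grip":0}
    - {"xyz":[0,-23.8,-64.3],"turn":[0,0,0],"grip":0}
    - {"xyz":[0,-30.2,-70.4],"turn":[0,0,0],"grip":0}
    - {"xyz":[0,-37.1,-75.9],"turn":[0,0,0],"grip":0}
    - {"xyz":[0,-44.5,-80.6],"turn":[0,0,0],"grip":0}
    - {"xyz":[0,-52.4,-84.6],"turn":[0,0,0],"grip":0}

```text
clock: 5.03
tcp_pos: [0.4723, 0.1838, 0.1094]
orientation: [0.001, 0.1, 0.995, 0.004]
wrist_force: [-6.9, 14.3, 11.7]
finger_gap: 0.0108
grip_force: 25.1
```

>>> apply_moves:
  rows:
    - {"xyz":[0,-8.2,-3.1],"turn":[0,0,0],"grip":0}
    - {"xyz":[0,-16.7,-5.4],"turn":[0,0,0],"grip":0}
    - {"xyz":[0,-25.4,-6.9],"turn":[0,0,0],"grip":0}
    - {"xyz":[0,-34.2,-7.5],"turn":[0,0,0],"grip":0}
    - {"xyz":[0,-38.6,-7.4],"turn":[0,0,0],"grip":0}
    - {"xyz":[0,-43,-7.2],"turn":[0,0,0],"grip":0}
    - {"xyz":[0,-47.4,-6.6],"turn":[0,0,0],"grip":0}
    - {"xyz":[0,-51.7,-6],"turn":[0,0,0],"grip":0}
    - {"xyz":[0,-51.7,-6],"turn":[0,0,0],"grip":0}
    - {"xyz":[0,-56,-5.1],"turn":[0,0,0],"grip":0}
    - {"xyz":[0,-60.3,-4],"turn":[0,0,0],"grip":0}
    - {"xyz":[0,-60.3,-4],"turn":[0,0,0],"grip":0}

```text
clock: 6.03
tcp_pos: [0.4591, 0.121, 0.1112]
orientation: [0.0, 0.102, 0.995, 0.0]
wrist_force: [-4.5, 1.5, 5.6]
finger_gap: 0.0109
grip_force: 25.9
```

>>> apply_moves:
  rows:
    - {"xyz":[0,-4.2,1.3],"turn":[0,0,0],"grip":0}
    - {"xyz":[0,-8.3,2.9],"turn":[0,0,0],"grip":0}
    - {"xyz":[0,-12.3,4.7],"turn":[0,0,0],"grip":0}
    - {"xyz":[0,-16.3,6.6],"turn":[0,0,0],"grip":0}
    - {"xyz":[0,-20.1,8.8],"turn":[0,0,0],"grip":0}
    - {"xyz":[0,-23.8,11.1],"turn":[0,0,0],"grip":0}
    - {"xyz":[0,-27.4,13.6],"turn":[0,0,0],"grip":0}
    - {"xyz":[0,-30.9,16.3],"turn":[0,0,0],"grip":0}
    - {"xyz":[0,-34.2,19.2],"turn":[0,0,0],"grip":0}
    - {"xyz":[0,-37.5,22.2],"turn":[0,0,0],"grip":0}
    - {"xyz":[0,-40.6,25.4],"turn":[0,0,0],"grip":0}
    - {"xyz":[0,-42,27],"turn":[0,0,0],"grip":0}

```text
clock: 7.03
tcp_pos: [0.4507, 0.0802, 0.0829]
orientation: [-0.0, 0.102, 0.995, 0.0]
wrist_force: [-2.6, 4.4, 0.7]
finger_gap: 0.0107
grip_force: 26.0
```

>>> apply_moves:
  rows:
    - {"xyz":[0,0,0],"turn":[0,0,0],"grip":0}
    - {"xyz":[0,0,0],"turn":[0,0,0],"grip":0}
    - {"xyz":[0,0,0],"turn":[0,0,0],"grip":0}
    - {"xyz":[0,0,0],"turn":[0,0,0],"grip":0}
    - {"xyz":[0,0,0],"turn":[0,0,0],"grip":0}
    - {"xyz":[0,0,0],"turn":[0,0,0],"grip":0}

```text
clock: 7.53
tcp_pos: [0.4507, 0.0801, 0.0827]
orientation: [-0.001, 0.102, 0.995, -0.0]
wrist_force: [-4.9, 1.1, 1.1]
finger_gap: 0.0108
grip_force: 26.1
```

Run:
```python
from h import *
s=cam('scene'); t=cam('top')
a=cv2.resize(s['color'][85:185,180:270],(405,450),interpolation=cv2.INTER_CUBIC); b=cv2.resize(t['color'][165:240,135:210],(395,450),interpolation=cv2.INTER_CUBIC)
cv2.imwrite('pics/s5.png',np.hstack([a,b])); st=env.get_state(); print(st['clock'],st['tcp_pos'],st['wrist_force'])
```

```text
7.6333 [0.45077207 0.0800885  0.08267226] [-5.68718552  1.04548772  1.31954798]
```

View pics/s5.png

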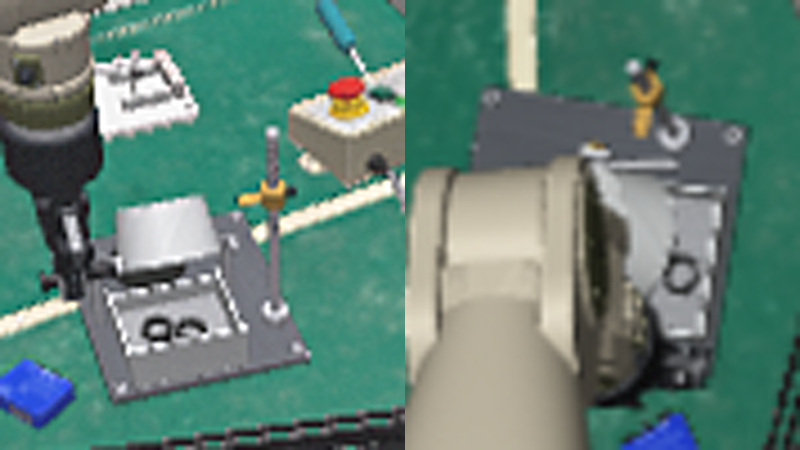

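The left view shows two nuts in the tray at about (157,330) and (190,327); the top view shows one at (682,275). The cup is tipped to about 2.46. I'll push to the stop and then count the nuts numerically.

>>> apply_moves:
  rows:
    - {"xyz":[0,-2,2],"turn":[0,0,0],"grip":0}
    - {"xyz":[0,-4,4],"turn":[0,0,0],"grip":0}
    - {"xyz":[0,-4,4],"turn":[0,0,0],"grip":0}
    - {"xyz":[0,-4,4],"turn":[0,0,0],"grip":0}
    - {"xyz":[0,-4,4],"turn":[0,0,0],"grip":0}

```text
clock: 8.05
tcp_pos: [0.451, 0.0794, 0.0812]
orientation: [0.001, 0.101, 0.995, 0.003]
wrist_force: [-9.6, 12.1, 20.4]
finger_gap: 0.0109
grip_force: 28.1
```

```bash
cat > nuts.py <<'E'
from h import *
yw=np.radians(-12); ex=np.array([np.cos(yw),np.sin(yw)]); ey=np.array([-ex[1],ex[0]]); TR=np.array([.5396,.0806])
def show(n):
    d=cam(n); P=pts(d); L=np.stack([(P[...,:2]-TR)@ex,(P[...,:2]-TR)@ey],-1)*1000
    m=(abs(L[...,0])<46)&(abs(L[...,1])<45)&(P[...,2]>.005)&(P[...,2]<.04)
    dk=m&(d['color'].max(-1)<85)
    k,l,st,ce=cv2.connectedComponentsWithStats(dk.astype(np.uint8)); print(n,'tray px',m.sum())
    for i in range(1,k):
        if st[i,4]>4: print(' comp',st[i].tolist(),L[l==i].mean(0).round(),(P[l==i][:,2].max()*1000).round())
    v,u=np.where(m)
    for r in range(v.min(),v.max()+1): print(''.join('#' if dk[r,c] else '.' if m[r,c] else ' ' for c in range(u.min(),u.max()+1)))
E
python3 - <<'E'
from nuts import *
show('scene'); print(env.get_state()['wrist_force'],env.get_state()['tcp_pos'])
E
```

```text
scene tray px 192
 comp [212, 156, 6, 5, 18] [-12.   7.] 23.0
 comp [219, 156, 7, 4, 12] [15.  3.] 23.0
                . .     
           .    .       
             .  .       
 .       . ..  .  . .   
  .      .        ...   
..        ............  
.    . ...............  
 . ................ ..  
....................... 
 .....######..####......
 .....#....#..#..##.....
 .....#....#.#....##... 
  ....#...##.##...      
  .....#####.           
   .....                
   .                    
[-9.71552592 12.99618324 20.33145649] [0.45094946 0.07938713 0.08120778]
```

The cup is at the stop. Now I'll swing it back along the same arc.

>>> apply_moves:
  rows:
    - {"xyz":[0,8.5,-8.8],"turn":[0,0,0],"grip":0}
    - {"xyz":[0,15.1,-14.7],"turn":[0,0,0],"grip":0}
    - {"xyz":[0,22.2,-19.9],"turn":[0,0,0],"grip":0}
    - {"xyz":[0,29.7,-24.4],"turn":[0,0,0],"grip":0}
    - {"xyz":[0,37.7,-28.1],"turn":[0,0,0],"grip":0}
    - {"xyz":[0,46,-31],"turn":[0,0,0],"grip":0}
    - {"xyz":[0,54.6,-33],"turn":[0,0,0],"grip":0}
    - {"xyz":[0,63.3,-34.2],"turn":[0,0,0],"grip":0}
    - {"xyz":[0,72.1,-34.5],"turn":[0,0,0],"grip":0}
    - {"xyz":[0,80.9,-33.9],"turn":[0,0,0],"grip":0}
    - {"xyz":[0,89.6,-32.5],"turn":[0,0,0],"grip":0}
    - {"xyz":[0,98.1,-30.1],"turn":[0,0,0],"grip":0}

```text
clock: 9.1
tcp_pos: [0.472, 0.1729, 0.1095]
orientation: [0.001, 0.102, 0.995, -0.0]
wrist_force: [-0.6, -3.9, 2.5]
finger_gap: 0.0104
grip_force: 26.5
```

Run:
```python
from nuts import *
show('scene'); show('top'); print(env.get_state()['wrist_force'],env.get_state()['tcp_pos'])
```

```text
scene tray px 203
 comp [212, 156, 6, 5, 17] [-12.   6.] 23.0
 comp [219, 156, 7, 4, 12] [14. -0.] 26.0
                 ..  .   
           .  .  .  .    
        # .   .     .    
  .     .     ...  .     
   . . .. .  .  . . ..   
.   .  .     ..........  
 .. .  ................  
   ..................... 
 ....................... 
  ......#####..####......
  .....#....#..#..##.....
   ....#....#.#....##... 
   ....#...##.##...      
   .....#####.           
    .....                
    .                    
top tray px 422
 comp [180, 203, 5, 4, 7] [16.  3.] 24.0
 comp [184, 207, 6, 4, 9] [  1. -19.] 30.0
 comp [176, 208, 8, 3, 9] [-5.  8.] 26.0
 comp [185, 211, 6, 3, 7] [-16. -26.] 30.0
   ...                   
    . ....... .          
   .... ... .... ... .   
   ....... . ..... ... . 
   ...... .....  ...... .
   ........... .... . ...
  ..... .................
   ....... .####.........
  ..... ...#.. ..........
  ... .... #............ 
   ...  ...#.. .. ...... 
 ............. .##...... 
 .. ......#.###.#####... 
 ...... ####. ..#....... 
 ......# . ....#...... . 
  ...   .. ..........#.  
 ......#....#.. # ..#..  
. . ........# ..####...  
 ........##.. ...  ...   
............... .......  
 .................. ...  
 ....... . ...... ....   
        ........ .. ..   
              .. ... .   
                     .   
[ 0.81452208 -0.21005476  1.88826896] [0.47226189 0.17417592 0.1091242 ]
```

All three nuts are in the tray, in local mm at about (-12,6), (14,0) and (-8,-22). I'll carry on to upright.

>>> apply_moves:
  rows:
    - {"xyz":[0,8.2,3.1],"turn":[0,0,0],"grip":0}
    - {"xyz":[0,16.1,7.1],"turn":[0,0,0],"grip":0}
    - {"xyz":[0,23.5,11.8],"turn":[0,0,0],"grip":0}
    - {"xyz":[0,30.4,17.2],"turn":[0,0,0],"grip":0}
    - {"xyz":[0,36.8,23.3],"turn":[0,0,0],"grip":0}
    - {"xyz":[0,42.5,30],"turn":[0,0,0],"grip":0}
    - {"xyz":[0,47.5,37.3],"turn":[0,0,0],"grip":0}
    - {"xyz":[0,51.7,45],"turn":[0,0,0],"grip":0}
    - {"xyz":[0,55.2,53.1],"turn":[0,0,0],"grip":0}
    - {"xyz":[0,57.9,61.5],"turn":[0,0,0],"grip":0}
    - {"xyz":[0,59.6,70.1],"turn":[0,0,0],"grip":0}
    - {"xyz":[0,60.6,78.9],"turn":[0,0,0],"grip":0}

```text
clock: 10.2
tcp_pos: [0.4833, 0.2323, 0.0292]
orientation: [0.001, 0.102, 0.995, 0.0]
wrist_force: [4.9, -2.9, 2.5]
finger_gap: 0.0109
grip_force: 26.4
```

>>> apply_moves:
  rows:
    - {"xyz":[0,0,5],"turn":[0,0,0],"grip":0}
    - {"xyz":[0,0,9],"turn":[0,0,0],"grip":0}
    - {"xyz":[0,0,11],"turn":[0,0,0],"grip":0}
    - {"xyz":[0,0,11],"turn":[0,0,0],"grip":0}
    - {"xyz":[0,0,11],"turn":[0,0,0],"grip":0}

```text
clock: 10.62
tcp_pos: [0.4834, 0.2323, 0.0208]
orientation: [0.001, 0.102, 0.995, 0.001]
wrist_force: [-0.7, -2.9, 19.8]
finger_gap: 0.0111
grip_force: 28.4
```

The cup is back on its seat at the same pin pose as at the start, with about 20 N of seating force. I'll release, lift and travel to the loupe.

>>> apply_moves:
  rows:
    - {"xyz":[0,0,0],"turn":[0,0,0],"grip":0.5}
    - {"xyz":[0,0,0],"turn":[0,0,0],"grip":0.5}
    - {"xyz":[0,0,0],"turn":[0,0,0],"grip":0.5}
    - {"xyz":[0,0,-10],"turn":[0,0,0],"grip":0.5}
    - {"xyz":[0,0,-40],"turn":[0,0,0],"grip":0.5}
    - {"xyz":[0,0,-80],"turn":[0,0,0],"grip":0.5}
    - {"xyz":[0,0,-120],"turn":[0,0,0],"grip":0.5}
    - {"xyz":[0,0,-155],"turn":[0,0,0],"grip":0.5}
    - {"xyz":[0,0,-180],"turn":[0,0,0],"grip":0.5}
    - {"xyz":[-5,-35,-185],"turn":[0,0,-0.05],"grip":0.5}
    - {"xyz":[-12,-70,-185],"turn":[0,0,-0.1],"grip":0.5}
    - {"xyz":[-20,-110,-185],"turn":[0,0,-0.15],"grip":0.5}

```text
clock: 11.62
tcp_pos: [0.4798, 0.1203, 0.205]
orientation: [0.001, 0.024, 1.0, 0.001]
wrist_force: [0.1, -0.4, -0.5]
finger_gap: 0.0425
grip_force: 0.0
```

Run:
```python
from nuts import *
s=env.get_state(); print(s['clock'],s['tcp_pos'],s['orientation'],s['finger_gap'])
Rm=R.from_quat(s['orientation'],scalar_first=True).as_matrix()
print((Rm.T@(np.array([.475,-.262,.205])-s['tcp_pos'])*1000).round())
```

```text
11.6167 [0.47976851 0.12027322 0.20503338] [6.55463076e-04 2.39517588e-02 9.99712758e-01 5.33567825e-04] 0.04250082417574961
[ -14. -382.   -0.]
```

>>> apply_moves:
  rows:
    - {"xyz":[-1,-40,0],"turn":[0,0,-0.04],"grip":0.5}
    - {"xyz":[-3,-80,0],"turn":[0,0,-0.05],"grip":0.5}
    - {"xyz":[-4,-120,0],"turn":[0,0,-0.05],"grip":0.5}
    - {"xyz":[-6,-160,0],"turn":[0,0,-0.05],"grip":0.5}
    - {"xyz":[-8,-200,0],"turn":[0,0,-0.05],"grip":0.5}
    - {"xyz":[-9,-240,0],"turn":[0,0,-0.05],"grip":0.5}
    - {"xyz":[-11,-280,0],"turn":[0,0,-0.05],"grip":0.5}
    - {"xyz":[-12,-320,0],"turn":[0,0,-0.05],"grip":0.5}
    - {"xyz":[-13,-350,0],"turn":[0,0,-0.05],"grip":0.5}
    - {"xyz":[-14,-382,0],"turn":[0,0,-0.05],"grip":0.5}
    - {"xyz":[-14,-382,0],"turn":[0,0,-0.05],"grip":0.5}
    - {"xyz":[-14,-382,0],"turn":[0,0,-0.05],"grip":0.5}

```text
clock: 12.62
tcp_pos: [0.4728, -0.2633, 0.2034]
orientation: [-0.0, 0.003, 1.0, 0.001]
wrist_force: [0.2, 0.2, -0.8]
finger_gap: 0.0427
grip_force: 0.0
```

Run:
```python
from h import *
cam('wrist'); cam('wrist'); d=cam('wrist'); np.savez('w6.npz',**d); s=env.get_state(); print(s['clock'],s['tcp_pos'],s['orientation'])
P=pts(d); bgr=d['color'].astype(int); g=bgr.max(-1)
# handle: dark (neutral, not green) near bench
m=(g<80)&(bgr[...,1]-bgr[...,2]<25)&(P[...,2]>.008)&(P[...,2]<.03)&(P[...,0]>.4)&(P[...,0]<.63)&(abs(P[...,1]+.264)<.06)
n,l,st,ce=cv2.connectedComponentsWithStats(m.astype(np.uint8))
for i in range(1,n):
    if st[i,4]<40: continue
    q=P[l==i]; print(st[i],q.min(0).round(3),q.max(0).round(3),np.median(q[:,2]).round(4))
    h=q[(q[:,0]<.52)&(q[:,2]>.014)]
    if len(h)>30:
        b=np.polyfit(h[:,0],h[:,1],1); print('handle yaw',np.degrees(np.arctan(b[0])),'y at .46,.49,.51',np.polyval(b,[.46,.49,.51]),'xmin',q[:,0].min(), 'width', (h[:,1]-np.polyval(b,h[:,0])).min(),(h[:,1]-np.polyval(b,h[:,0])).max())
    r=q[q[:,0]>.53]
    if len(r)>30: print('ring',cv2.minEnclosingCircle((r[:,:2]*1000).astype(np.float32)))
    hp=m.copy()
cv2.imwrite('pics/w6raw.png',d['color'])
print('tcp px',proj(d,s['tcp_pos']),'exp lens px',proj(d,[.566,-.2655,.018]),proj(d,[.4485,-.263,.018]))
```

```text
12.7667 [ 0.47316562 -0.26091334  0.20380795] [-3.12813076e-04  1.42602249e-03  9.99998753e-01  6.02685876e-04]
[230 146  47 115 871] [ 0.449 -0.293  0.008] [ 0.598 -0.234  0.021] 0.0179
handle yaw -0.7935280163064364 y at .46,.49,.51 [-0.26223775 -0.26265326 -0.26293027] xmin 0.44914673467707256 width -0.006112729124171379 0.006323235837644159
ring ((564.4365234375, -262.8487243652344), 34.761329650878906)
[281 248  15  30 138] [ 0.585 -0.225  0.008] [ 0.63  -0.207  0.013] 0.0104
ring ((607.6051025390625, -216.228515625), 23.93297004699707)
[288 266   7  15  55] [ 0.608 -0.216  0.012] [ 0.63  -0.208  0.019] 0.0177
ring ((618.6743774414062, -212.54656982421875), 11.187724113464355)
tcp px [254.12478673 238.95729081] exp lens px [251.16883622 238.05360754] [252.47164927 146.55272602]
```

The black loupe's handle runs at yaw -0.8°, y = -0.2627, with its grip point at about x = 0.491. I'll descend part way and check the fingertip height.

>>> apply_moves:
  rows:
    - {"xyz":[-12,-3,20],"turn":[0,0,0.011],"grip":0.35}
    - {"xyz":[-18,-3,50],"turn":[0,0,0.011],"grip":0.35}
    - {"xyz":[-18,-3,85],"turn":[0,0,0.011],"grip":0.35}
    - {"xyz":[-18,-3,120],"turn":[0,0,0.011],"grip":0.35}
    - {"xyz":[-18,-3,150],"turn":[0,0,0.011],"grip":0.35}
    - {"xyz":[-18,-3,175],"turn":[0,0,0.011],"grip":0.35}
    - {"xyz":[-18,-3,190],"turn":[0,0,0.011],"grip":0.35}
    - {"xyz":[-18,-3,193],"turn":[0,0,0.011],"grip":0.35}
    - {"xyz":[-18,-3,193],"turn":[0,0,0.011],"grip":0.35}
    - {"xyz":[-18,-3,193],"turn":[0,0,0.011],"grip":0.35}

```text
clock: 13.6
tcp_pos: [0.4922, -0.2647, 0.012]
orientation: [0.0, 0.007, 1.0, -0.0]
wrist_force: [-0.7, 0.6, 0.3]
finger_gap: 0.03
grip_force: 0.0
```

Run:
```python
from h import *
d=cam('wrist'); np.savez('w7.npz',**d); s=env.get_state(); t=s['tcp_pos']; print(s['clock'],t,s['orientation'],s['finger_gap'],s['wrist_force'])
P=pts(d)
# finger front faces: lowest z near tool x front (x in tcp-.014..+.0), |dy| 10..30
for sg in(-1,1):
    m=(abs(P[...,0]-t[0]+.008)<.008)&((P[...,1]-t[1])*sg>.011)&((P[...,1]-t[1])*sg<.035)&(P[...,2]>.0)&(P[...,2]<.12)
    q=P[m]; hi=q[q[:,2]>.022]; print(sg,len(q),np.histogram(q[:,2],np.arange(0,.1,.006))[0], 'inner y',(np.percentile(hi[:,1],[2,98])-t[1]).round(4))
m=(P[...,2]>.013)&(P[...,2]<.022)&(abs(P[...,1]-t[1])<.012)&(P[...,0]<t[0]-.012)&(P[...,0]>.44)
q=P[m]; print('handle y off',len(q),(q[:,1].min()-t[1]).round(4),(q[:,1].max()-t[1]).round(4),q[:,0].min())
```

```text
13.65 [ 0.49255766 -0.26528704  0.0124678 ] [ 9.95830006e-04  6.88393765e-03  9.99975623e-01 -6.11514482e-04] 0.0301109597038315 [ 0.6057683  -0.32726841 -0.11770063]
-1 4354 [ 905    0    0    0    0   13   94  178  210  220  261  307  288  578
 1044  236] inner y [-0.0346 -0.0135]
1 4048 [895   0   0   0   0  13  97 171 211 227 264 294 267 505 672 215] inner y [0.0116 0.0345]
handle y off 1358 -0.0047 0.0098 0.4487364267528926
```

The fingertips really sit about 23 mm above the reported TCP, consistent with the pin. The handle is about 3 mm to +y of the finger centre. I'll go 29 mm lower, 3 mm across, and grip.

>>> apply_moves:
  rows:
    - {"xyz":[0,3,10],"turn":[0,0,0],"grip":0.35}
    - {"xyz":[0,3,18],"turn":[0,0,0],"grip":0.35}
    - {"xyz":[0,3,25],"turn":[0,0,0],"grip":0.35}
    - {"xyz":[0,3,29],"turn":[0,0,0],"grip":0.35}
    - {"xyz":[0,3,29],"turn":[0,0,0],"grip":0.35}
    - {"xyz":[0,3,29],"turn":[0,0,0],"grip":0.35}

```text
clock: 14.15
tcp_pos: [0.491, -0.262, -0.0186]
orientation: [-0.0, 0.007, 1.0, 0.0]
wrist_force: [0.2, -0.2, 0.1]
finger_gap: 0.03
grip_force: 0.0
```

>>> apply_moves:
  rows:
    - {"xyz":[0,0,0],"turn":[0,0,0],"grip":0}
    - {"xyz":[0,0,0],"turn":[0,0,0],"grip":0}
    - {"xyz":[0,0,0],"turn":[0,0,0],"grip":0}
    - {"xyz":[0,0,0],"turn":[0,0,0],"grip":0}
    - {"xyz":[0,0,0],"turn":[0,0,0],"grip":0}
  force: 45

```text
clock: 14.57
tcp_pos: [0.4917, -0.2625, -0.0178]
orientation: [0.0, 0.007, 1.0, -0.0]
wrist_force: [-0.0, -0.1, 0.8]
finger_gap: 0.0124
grip_force: 46.0
```

Gripped (gap 12.4 mm, 46 N). I'll lift and measure the pointer height again.

>>> apply_moves:
  rows:
    - {"xyz":[0,0,-10],"turn":[0,0,0],"grip":0}
    - {"xyz":[0,0,-30],"turn":[0,0,0],"grip":0}
    - {"xyz":[0,0,-60],"turn":[0,0,0],"grip":0}
    - {"xyz":[0,0,-95],"turn":[0,0,0],"grip":0}
    - {"xyz":[0,0,-125],"turn":[0,0,0],"grip":0}
    - {"xyz":[0,0,-145],"turn":[0,0,0],"grip":0}
    - {"xyz":[5,10,-150],"turn":[0,0,0],"grip":0}
    - {"xyz":[20,30,-150],"turn":[0,0,0],"grip":0}
    - {"xyz":[32,55,-150],"turn":[0,0,0],"grip":0}
    - {"xyz":[32,80,-150],"turn":[0,0,0],"grip":0}
    - {"xyz":[32,100,-150],"turn":[0,0,0],"grip":0}
    - {"xyz":[32,100,-150],"turn":[0,0,0],"grip":0}

```text
clock: 15.57
tcp_pos: [0.4587, -0.1574, 0.1311]
orientation: [-0.001, 0.006, 1.0, 0.001]
wrist_force: [-1.0, 0.6, -0.1]
finger_gap: 0.0125
grip_force: 45.7
```

```bash
cat > ptr.py <<'E'
from nuts import *
def ptr(d):
    P=pts(d); h=cv2.cvtColor(d['color'],cv2.COLOR_BGR2HSV); L=np.stack([(P[...,:2]-TR)@ex,(P[...,:2]-TR)@ey],-1)
    m=(h[...,0]>12)&(h[...,0]<30)&(h[...,1]>90)&(P[...,2]>.1)&(P[...,2]<.22)&(L[...,0]>.05)&(L[...,0]<.115)&(abs(L[...,1])<.03)
    t=m&(L[...,0]<.077); 
    v,u=np.where(t); return np.c_[u,v,(L[t]*1000).round(),(P[t][:,2]*1000).round()].astype(int)
E
python3 - <<'E'
from ptr import *
s=env.get_state(); print(s['clock'],s['tcp_pos'],s['orientation'],s['finger_gap'],s['wrist_force'])
for n in('top','scene'):
    A=[ptr(dict(np.load(n+'.npz')))]+[ptr(cam(n)) for _ in range(2)]
    a=np.vstack(A); print(n,A[0].tolist(),'mean z',a[:,4].mean(),a[:,4].std(),len(a))
for f in('w2','w1'):
    d=dict(np.load(f+'.npz')); print(f,proj(d,[.597,.066,.15]))
E
```

```text
15.5667 [ 0.45866349 -0.15744048  0.13111249] [-0.00134626  0.00582508  0.99998102  0.00149073] 0.012511978288161621 [-0.98470614  0.56797244 -0.12638105]
top [[179, 183, 75, 1, 152], [180, 183, 76, -2, 146], [181, 183, 76, -7, 152], [179, 184, 70, -1, 157], [180, 184, 71, -4, 153], [181, 184, 74, -6, 142], [179, 185, 68, 0, 148], [180, 185, 68, -4, 148], [181, 185, 70, -6, 143], [179, 186, 64, 0, 147], [180, 186, 66, -3, 142], [179, 187, 59, -2, 154], [180, 187, 60, -5, 148]] mean z 149.21052631578948 4.802180944972278 38
scene [[234, 128, 69, -1, 153], [235, 128, 72, -1, 153], [236, 128, 76, -1, 152], [233, 129, 64, -4, 152], [234, 129, 67, -7, 153], [235, 129, 72, -3, 149], [236, 129, 75, -6, 151], [233, 130, 63, -9, 151]] mean z 151.75 1.299038105676658 8
w2 [164.81641109 333.39875941]
w1 [162.14804668 335.17112782]
```

The pointer tongue is at z of about 0.150, so I'll carry the lens to the tray's middle at about 0.150.

>>> apply_moves:
  rows:
    - {"xyz":[0,20,0],"turn":[0,0,0],"grip":0}
    - {"xyz":[-1,50,0],"turn":[0,0,0],"grip":0}
    - {"xyz":[-2,80,0],"turn":[0,0,0],"grip":0}
    - {"xyz":[-3,110,0],"turn":[0,0,0],"grip":0}
    - {"xyz":[-3,140,0],"turn":[0,0,0],"grip":0}
    - {"xyz":[-3,170,3],"turn":[0,0,0],"grip":0}
    - {"xyz":[-3,200,6],"turn":[0,0,0],"grip":0}
    - {"xyz":[-3,222,8],"turn":[0,0,0],"grip":0}
    - {"xyz":[-3,234,8],"turn":[0,0,0],"grip":0}
    - {"xyz":[-3,239,8],"turn":[0,0,0],"grip":0}
    - {"xyz":[-3,239,8],"turn":[0,0,0],"grip":0}
    - {"xyz":[-3,239,8],"turn":[0,0,0],"grip":0}

```text
clock: 16.77
tcp_pos: [0.4678, 0.0764, 0.1238]
orientation: [-0.0, 0.008, 1.0, -0.0]
wrist_force: [0.3, -0.6, -0.0]
finger_gap: 0.013
grip_force: 45.7
```

Run:
```python
from ptr import *
for _ in range(4): t=cam('top')
sc=cam('scene')
s=env.get_state(); print(s['clock'],s['tcp_pos'],s['orientation'],s['finger_gap'],s['wrist_force'],abs(s['qvel']).max())
a=cv2.resize(sc['color'][85:185,180:280],(400,400),interpolation=cv2.INTER_CUBIC); b=cv2.resize(t['color'][165:240,135:210],(400,400),interpolation=cv2.INTER_CUBIC)
cv2.imwrite('pics/fin.png',np.hstack([a,b]))
print('expected lens px in top crop',(proj(t,[.5396,.0806,.15])-[135,165])*5.333,'scene crop',(proj(sc,[.5396,.0806,.15])-[180,85])*4)
for n,d in(('top',t),('scene',sc)):
    P=pts(d); L=np.stack([(P[...,:2]-TR)@ex,(P[...,:2]-TR)@ey],-1)*1000
    m=(abs(L[...,0])<48)&(abs(L[...,1])<45)&(P[...,2]>.125)&(P[...,2]<.185)
    q=P[m]; print(n,len(q),q.mean(0).round(4),np.percentile(q,[3,97],axis=0).round(3).tolist(),'median z',np.median(q[:,2]), cv2.minAreaRect((q[:,:2]*1000).astype(np.float32)))
    A=np.c_[q[:,:2]-q[:,:2].mean(0),np.ones(len(q))]; print('plane',np.linalg.lstsq(A,q[:,2],rcond=None)[0].round(3),'ptr z',ptr(d)[:,4].mean())
```

```text
17.0167 [0.46759829 0.07627408 0.12396714] [ 5.15506051e-05  8.19633441e-03  9.99966408e-01 -1.75016811e-05] 0.012754875907084642 [ 0.34026184 -0.13708545 -0.32759815] 0.0059532161312673675
expected lens px in top crop [218.75527115 197.44968922] scene crop [144.23560791 188.15873554]
top 126 [0.5452 0.0626 0.1532] [[0.518, 0.045, 0.144], [0.572, 0.08, 0.163]] median z 0.15315949313717436 ((544.5825805664062, 61.81645965576172), (58.96393585205078, 37.12953186035156), 2.4062445163726807)
plane [ 0.036 -0.048  0.153] ptr z 149.58333333333334
scene 234 [0.5397 0.0715 0.1551] [[0.494, 0.045, 0.145], [0.574, 0.102, 0.162]] median z 0.15513154676594726 ((538.29833984375, 67.14768981933594), (83.34967041015625, 62.81536865234375), 33.335880279541016)
plane [-0.004  0.073  0.155] ptr z 150.75
```

View pics/fin.png

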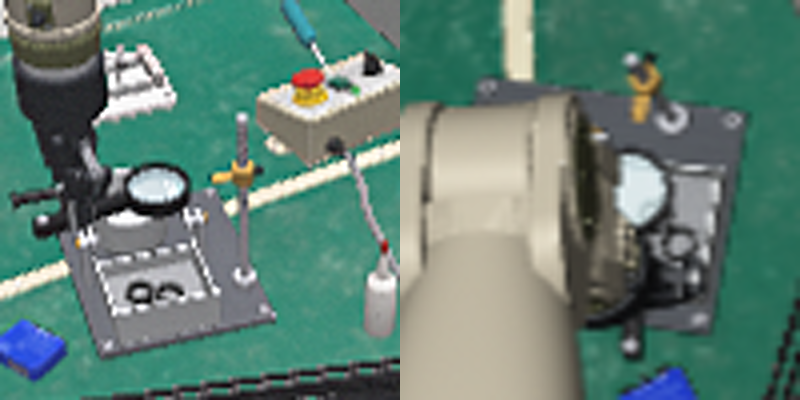

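The scene crop shows the lens at (157,188) against the expected (144,188), and the top crop shows it about 6 mm off. It is level and the three nuts are in the tray below. I'll make a small correction (5 mm towards the robot, 5 mm in +y, 1 mm down), settle, and hand in.

>>> apply_moves:
  rows:
    - {"xyz":[2,2,0],"turn":[0,0,0],"grip":0}
    - {"xyz":[4,4,1],"turn":[0,0,0],"grip":0}
    - {"xyz":[5,5,1],"turn":[0,0,0],"grip":0}
    - {"xyz":[5,5,1],"turn":[0,0,0],"grip":0}
    - {"xyz":[5,5,1],"turn":[0,0,0],"grip":0}
    - {"xyz":[5,5,1],"turn":[0,0,0],"grip":0}
    - {"xyz":[5,5,1],"turn":[0,0,0],"grip":0}
    - {"xyz":[5,5,1],"turn":[0,0,0],"grip":0}
    - {"xyz":[5,5,1],"turn":[0,0,0],"grip":0}
    - {"xyz":[5,5,1],"turn":[0,0,0],"grip":0}
    - {"xyz":[5,5,1],"turn":[0,0,0],"grip":0}
    - {"xyz":[5,5,1],"turn":[0,0,0],"grip":0}

```text
clock: 18.02
tcp_pos: [0.4625, 0.0822, 0.123]
orientation: [0.0, 0.007, 1.0, 0.0]
wrist_force: [-0.0, 0.1, -0.8]
finger_gap: 0.0125
grip_force: 45.7
```

Run:
```python
from ptr import *
sc=cam('scene'); P=pts(sc); L=np.stack([(P[...,:2]-TR)@ex,(P[...,:2]-TR)@ey],-1)*1000
m=(np.hypot(L[...,0],L[...,1])<45)&(P[...,2]>.13)&(P[...,2]<.18)
h=cv2.cvtColor(sc['color'],cv2.COLOR_BGR2HSV); gl=m&(sc['color'].min(-1)>120); v,u=np.where(gl)
print('glass px centre',(u.min()+u.max())/2,(v.min()+v.max())/2,'expected',proj(sc,[.5396,.0806,.15]),len(u))
s=env.get_state(); print(s['tcp_pos'],s['grip_force'],abs(s['qvel']).max())
print(ticket.hand_in())
```

```text
glass px centre 215.0 132.0 expected [216.05890198 132.03968389] 95
[0.46253183 0.0822289  0.12292472] 45.70402443408966 0.0017583747720029174
the job is handed in; nothing more can be done
None
```

I handed the job in at about 18 s, but the hand-in returned no verdict: all three nuts are in the tray, the cup is upright on its seat, and the loupe is held level and still over the tray's middle, with its lens at about 0.150 m, the pointer's measured height.

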